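# Unstack the gear-shaft parts from the magnetising bar for inspection

## Task

The steel parts of a gear shaft have come to the inspection bench stacked on the copper magnetising bar. Take them off and lay each one out for viewing, the same way up as now: the toothed pinion on the viewing stand's arbor, its keyway over the key and fully down on the shoulder, and the collar, the bearing race and the coupling flange each flat in the white nest whose recess fits it. Set each one down, do not let it drop, and do not push the turbine vane segment that lies on the bench.

Things in the scene. Friction and masses are not known exactly. Their poses are not given: they have to be found in the camera images.
- pinion: Top of the stack. Small toothed steel gear wheel, 44 mm over the teeth, 24 mm high, 0.2 kg. Origin at the centre of its underside, z up its axis. Through bore of 23 mm with one keyway, 8 mm wide and reaching 16 mm from the axis, that runs the full height on its own +x side. Grip it across the outside at any angle. To be seated on the stand with its +x along the stand's +x.
- collar: Second from the top. Plain steel spacer collar, 54 mm outside, 30 mm bore, 26 mm high, 0.32 kg. Origin at the centre of its underside, z up. Grip across the outside, leaving its lowest 8 mm free, because they go into the recess. Goes into nest_small.
- race: Third from the top. Steel bearing race: a ring 68 mm outside with a shallow groove round it, 40 mm bore, 20 mm high, 0.36 kg. Origin at the centre of its underside, z up. Grip across the outside (68 mm), leaving its lowest 7 mm free. Goes into nest_medium.
- flange: Bottom of the stack. Steel coupling flange: a disc 96 mm across and 8 mm thick with six bolt holes, and on it a round hub 58 mm across that rises to 30 mm above the underside; 34 mm bore, 0.69 kg. Origin at the centre of the underside of the disc, z up. Grip it by the hub. Goes into nest_large, disc down.
- bar: Fixed. Upright copper bar, 18 mm thick, rounded top 100 mm above the bench, on a round black foot 104 mm across, 14 mm high. Origin at the centre of the foot underside. The four parts are threaded on it one on another, undersides 14 (flange), 44 (race), 64 (collar) and 90 mm (pinion) above the bench, stack top at 114 mm; lift each straight up clear of the bar.
- stand: Fixed. Viewing stand: foot 112 mm across; black table 100 mm across, top at 28 mm; shoulder 34 mm across, top at 34 mm; upright arbor 20 mm thick to 60 mm, tapering to 10 mm at 68 mm. Brass key, 5 mm wide, on its +x side out to 14 mm from the axis, 34 to 52 mm high: a pinion over 6 degrees off stops on it, in line it drops to the shoulder. Origin on the axis at the foot underside.
- nest_small: Fixed. Smallest white round nest, 84 mm across outside: recess 62 mm across, grey floor 6 mm above the bench, rim top at 11 mm. Origin at the centre of its underside. For the collar.
- nest_medium: Fixed. Middle white round nest, 98 mm across outside: recess 76 mm across, grey floor 6 mm above the bench, rim top at 11 mm. Origin at the centre of its underside. For the race.
- nest_large: Fixed. Largest white round nest, 126 mm across outside: recess 104 mm across, grey floor 6 mm above the bench, rim top at 11 mm. Origin at the centre of its underside. For the flange.
- vane: Loose bystander, 0.75 kg: curved segment of turbine vanes, two arc-shaped steel walls with eight blades between, about 125 x 65 mm, 46 mm high, origin near its middle at the bench. Not to be pushed. Other things on the bench near the places are at most 70 mm high.
Mind the look-alikes: they are no part of the job. Leave any brown or red look-alike of the pinion alone.

How it is judged:
At the end, for the whole second after the job is handed in: Pinion on the arbor, within 4 mm of its axis and 4 mm of the shoulder, keyway over key; collar, race and flange in nest_small, nest_medium and nest_large, within 8 mm of centre and 3 mm of the recess floor; all upright within 0.06 rad, released and at rest (horizontal distance between pinion and stand below 0.004 m and z of pinion in the frame of stand between 0.031 and 0.038 m and angle between the x axis of pinion and the x axis of stand, either way round below 0.3 rad and angle between each of pinion, collar, race, flange's own z axis and vertical below 0.06 rad and linear speed of each of pinion, collar, race, flange below 0.02 m/s and horizontal distance between collar and nest_small below 0.008 m and z of collar in the frame of nest_small between 0.003 and 0.009 m and horizontal distance between race and nest_medium below 0.008 m and z of race in the frame of nest_medium between 0.003 and 0.009 m and horizontal distance between flange and nest_large below 0.008 m and z of flange in the frame of nest_large between 0.003 and 0.009 m); the robot touches nothing.
It fails at once if the vane segment is pushed more than 15 mm (distance of vane from where it was at the start of the episode above 0.015 m).
It fails at once if a part is dropped: it falls freely, out of the fingers, faster than 0.65 m/s (a drop of over 20 mm) ((linear speed of pinion above 0.65 m/s and contact force between the fingers and pinion below 0.05 N) or (linear speed of collar above 0.65 m/s and contact force between the fingers and collar below 0.05 N) or (linear speed of race above 0.65 m/s and contact force between the fingers and race below 0.05 N) or (linear speed of flange above 0.65 m/s and contact force between the fingers and flange below 0.05 N)).
It also fails if it takes over 109 s, if anything falls off the work surface, if the arm or the gripper's body presses on something with over 40 N, if the wrist force passes 120 N, or if a joint passes its speed limit or range.

## Robot

A 6-joint arm with a two-finger parallel gripper is mounted at the origin on the work surface. World frame = base frame: x ahead of the robot, y to its left, z up, the work surface at z = 0. Lengths are in m, angles in rad, forces in N, time in s.
With the tool pointing down it reaches from about 0.3 to 0.75 m from the base axis. Payload 8.5 kg.
Tool frame: the origin (TCP) lies midway between the tips of the shut fingers; the grasp point (between the pads) lies hold_point_z behind it (hold_point_z is the distance from the TCP to the grasp point, in m); z points along the fingers, y is the line along which they close (so a half turn about z gives the same grasp; the last joint's range is limited). The gripper opens to 85 mm and grips with 20 to 120 N. Pads are 22 mm wide; open, the fingers measure 114 mm over their backs; the gripper's body (76 mm by 85 mm) begins 54 mm behind the grasp point. The pads swing forward as they close: fully open they stand 13 mm farther back than shut.
Start: joints at [1.071, 0.381, 1.297, -0, 1.464, -0.215], TCP at [0.155, 0.528, 0.231] pointing down, gripper open.
Joint ranges: [-3.11, 3.11], [-0.89, 2.33], [0.22, 2.48], [-1.42, 4.56], [0.17, 2.85], [-2.88, 2.88]. Speed limits (rad/s): [2.39, 2.39, 3.14, 3.14, 3.14, 3.14].

## Interface

Orientations are given as a rotation vector (axis times angle).
In Python, from workcell import goto, movel, goto_joints, set_gripper, dwell, inverse_kinematics, read_camera, MotionError, job_done, spot_in, cut_out, read_time, read_qpos, read_joint_velocities, read_joint_efforts, read_ee_pos, read_tcp_rot, read_contact_force, read_wrist_torque, read_finger_gap, read_gripper_force, hold_point_z gives the robot as it stands. The module is installed in compiled form; this text tells all that it offers. Calls block until the motion is done:
- goto(position, orientation): joint-space move of the TCP to a pose.
- movel(position, orientation=None, vel=0.15): straight line of the TCP; orientation=None keeps the orientation; vel is the mean speed in m/s.
- goto_joints(angles): joint-space move.
- set_gripper(opening, newtons=None): opening from 0.0 (shut) to 1.0 (fully open); newtons is the grip in N (None keeps the last); returns when the fingers have stopped.
- dwell(seconds).
- inverse_kinematics(position, orientation): joint angles nearest the present ones, or None.
- read_camera(name): name is "scene" or "top" or "wrist"; returns a dict with "image" (400x640x3 uint8, blue, green, red), "mtx" (3x3 intrinsics, pixels), "k1" (the pictures are not rectified: a ray, as slopes to the right and down, at radius r is drawn at 1 + k1 r^2 times it, then the intrinsics apply), "rvec" (rotation vector, rad) and "tvec" (3), from world to camera coordinates, as OpenCV has them; the wrist camera has in their place "mount" (4x4, takes a point from camera to tool coordinates, whose origin is the TCP and whose axes are the flange's). Camera axes: x right, y down, z forward; pixel columns grow to the right and rows downward; lengths in m; the calibration is good to about 2 mm. A picture is of the moment at which its call begins: read the wrist's pose just before it. There is no depth.
A pose or a line that the arm cannot do raises MotionError and nothing moves.
- job_done(): hands the job in; it is judged then, once.
Trained networks look in a picture, given as the dict that the camera call returned (one of the last four; its "shot" number tells which), for a name from the list of things; names that differ only in an ending like _2 or _b are one class to them, and where a whole thing is asked for, a point or a joint stands for the part that bears it (a point fixed in the world has none). Each returns a list of dicts, best first, with "confidence" (0 to 1); they miss things now and then, are a little off and sometimes report something else, mostly with a low value. They report only what shows in the picture. A call takes as long as a camera call. They do not tell look-alikes from the thing itself.
- spot_in(picture, name): "xy" ([column, row] in pixels, amid what is visible of it).
- cut_out(picture, name): "region" (400x640 bool, what is visible of it) and "xy" ([column, row] in pixels, amid what is visible of it).
Readings, each from a call of its own:
- read_time(): time.
- read_qpos(): joint angles.
- read_joint_velocities(): joint speeds.
- read_joint_efforts(): joint torques, N m.
- read_ee_pos(): TCP position.
- read_tcp_rot(): TCP orientation.
- read_contact_force(): force on the tool from outside, world axes, zero at the start.
- read_wrist_torque(): the same for the moment, N m.
- read_finger_gap(): opening from 0.0 (shut) to 1.0 (fully open).
- read_gripper_force(): force on a finger pad.
Only numpy, scipy, OpenCV 4.12 (cv2) and the standard library are available. Lean on these libraries where they do the work, as an engineer would, in place of code of your own. Each camera call takes 0.05 s, during which the arm holds its last target. There are 200 camera calls.

## Working session

There is one attempt and no reset: what is moved stays moved. The work goes in short steps, each a Python script; the robot and the scene stay as the last script left them, time stands still between calls to the robot, and variables do not carry over. Pictures are saved under pics/ and viewed, at most 15 in all, crops included, and the job is handed in when it is done.

```bash
mkdir -p pics
cat > h.py <<'E'
import numpy as np, cv2
from workcell import *
from scipy.spatial.transform import Rotation as R
def cam(n):
    if n=='wrist':
        p,r=np.array(read_ee_pos()),R.from_rotvec(read_tcp_rot()).as_matrix()
        c=read_camera(n); M=np.array(c['mount'])
        Rc=r@M[:3,:3]; t=p+r@M[:3,3]
    else:
        c=read_camera(n); Rw=cv2.Rodrigues(np.array(c['rvec'],float))[0]
        Rc=Rw.T; t=-Rc@np.array(c['tvec'],float).ravel()
    c['Rc'],c['t']=Rc,t
    return c
def ray(c,px):
    K=np.array(c['mtx']); k=c['k1']
    xy=cv2.undistortPoints(np.array(px,float).reshape(-1,1,2),K,np.array([k,0,0,0.])).reshape(-1,2)
    d=np.c_[xy,np.ones(len(xy))]@c['Rc'].T
    return d
def onz(c,px,z):
    d=ray(c,px); return c['t']+d*((z-c['t'][2])/d[:,2:3])
def proj(c,P):
    q=(np.atleast_2d(P)-c['t'])@c['Rc']
    return cv2.projectPoints(q,np.zeros(3),np.zeros(3),np.array(c['mtx']),np.array([c['k1'],0,0,0.]))[0].reshape(-1,2)
def tri(c1,p1,c2,p2):
    d1,d2=ray(c1,p1)[0],ray(c2,p2)[0]
    s=np.linalg.lstsq(np.c_[d1,-d2],c2['t']-c1['t'],rcond=None)[0]
    a,b=c1['t']+s[0]*d1,c2['t']+s[1]*d2
    return (a+b)/2,np.linalg.norm(a-b)
E
python3 - <<'E'
from h import *
print(hold_point_z if not callable(hold_point_z) else hold_point_z(), read_time(), read_ee_pos(), read_tcp_rot())
for n in ('top','scene','wrist'):
    c=cam(n); cv2.imwrite(f'pics/{n}0.png',c['image']); print(n,c['t'].round(3),c['Rc'][:,2].round(2),np.array(c['mtx'])[0,0])
    for o in 'pinion collar race flange bar stand nest_small nest_medium nest_large vane'.split():
        print(o,[(np.round(s['xy']).astype(int).tolist(),round(s['confidence'],2)) for s in spot_in(c,o)[:5]])
E
```

```text
0.0187 0.0 [0.15439894 0.52758244 0.23069559] [-4.45808030e-01 -3.10926525e+00  2.17695342e-03]
top [0.435 0.042 1.071] [ 0.1  0.  -1. ] 412.0226849237079
pinion [([184, 225], 0.83), ([182, 184], 0.51), ([149, 225], 0.49)]
collar []
race [([201, 228], 0.72)]
flange [([203, 236], 0.85), ([462, 248], 0.54), ([199, 226], 0.34)]
bar [([208, 231], 0.79)]
stand [([286, 246], 0.79)]
nest_small [([224, 162], 0.64)]
nest_medium [([462, 248], 0.72)]
nest_large [([463, 249], 0.75), ([382, 234], 0.64)]
vane []
scene [1.267 0.187 0.69 ] [-0.76 -0.16 -0.62] 378.7029198418689
pinion [([483, 216], 0.67), ([455, 248], 0.59), ([445, 188], 0.51)]
collar [([440, 199], 0.46)]
race [([436, 208], 0.82), ([264, 199], 0.32)]
flange []
bar [([428, 224], 0.73), ([438, 197], 0.16)]
stand [([349, 205], 0.83)]
nest_small [([410, 262], 0.88)]
nest_medium [([198, 186], 0.74)]
nest_large [([435, 208], 0.67), ([264, 196], 0.61)]
vane [([187, 229], 0.7)]
wrist [0.079 0.55  0.374] [ 0.29 -0.08 -0.95] 288.2582155292262
pinion []
collar []
race []
flange []
bar [([254, 353], 0.73)]
stand [([149, 390], 0.93)]
nest_small []
nest_medium [([149, 390], 0.32)]
nest_large []
vane []
```

View pics/top0.png

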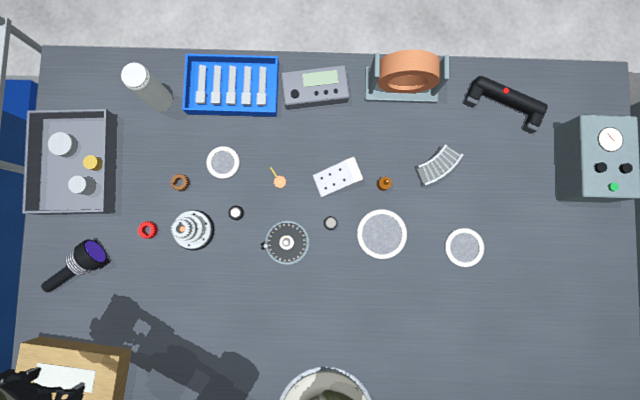

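View pics/scene0.png

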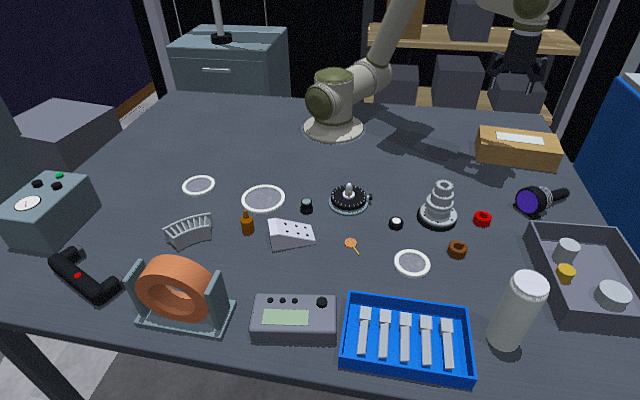

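Run:
```python
from h import *
ct,cs=cam('top'),cam('scene')
for o,z,pt,ps in [('stand',.03,(287,243),(349,200)),('nest_small',.011,(223,162),(412,263)),('nest_medium',.011,(465,247),(198,186)),('nest_large',.011,(382,234),(264,198)),('vane',.046,(440,165),(187,229)),('stack top',.114,(185,228),(444,186))]:
    print(o,onz(ct,pt,z)[0].round(3),onz(cs,ps,z)[0].round(3),tri(ct,pt,cs,ps)[0].round(3))
r=R.from_rotvec(read_tcp_rot()).as_matrix(); print(r.round(2)); c=cam('wrist'); print(np.array(c['mount']).round(3))
for x,y in [(.44,.24),(.43,.04),(.42,-.15),(.42,-.33),(.58,.18)]:
  for yaw in (0,90,-90,180):
    q=inverse_kinematics([x,y,.15],(R.from_euler('z',yaw,degrees=True)*R.from_euler('x',180,degrees=True)).as_rotvec())
    print(x,y,yaw,None if q is None else np.round(q,2))
```

```text
stand [0.431 0.106 0.03 ] [0.456 0.113 0.03 ] [0.43  0.109 0.009]
nest_small [0.636 0.282 0.011] [0.641 0.285 0.011] [0.637 0.284 0.006]
nest_medium [ 0.433 -0.349  0.011] [ 0.442 -0.344  0.011] [ 0.433 -0.351  0.004]
nest_large [ 0.461 -0.136  0.011] [ 0.464 -0.13   0.011] [ 0.46  -0.134  0.007]
vane [ 0.638 -0.274  0.046] [ 0.657 -0.268  0.046] [ 0.641 -0.279  0.03 ]
stack top [0.459 0.339 0.114] [0.464 0.35  0.114] [0.459 0.346 0.109]
[[-0.96  0.28  0.  ]
 [ 0.28  0.96  0.  ]
 [-0.    0.   -1.  ]]
[[ 0.002 -0.953 -0.303  0.079]
 [ 1.     0.002  0.001  0.   ]
 [-0.    -0.303  0.953 -0.142]
 [ 0.     0.     0.     1.   ]]
0.44 0.24 0 [ 0.26  0.38  1.56 -0.    1.2   1.83]
0.44 0.24 90 [ 0.26  0.38  1.56 -0.    1.2   0.26]
0.44 0.24 -90 [ 0.26  0.38  1.56 -0.    1.2  -2.88]
0.44 0.24 180 [ 0.26  0.38  1.56  0.    1.2  -1.31]
0.43 0.04 0 [-0.18  0.26  1.74 -0.    1.14  1.39]
0.43 0.04 90 [-0.18  0.26  1.74 -0.    1.14 -0.18]
0.43 0.04 -90 None
0.43 0.04 180 [-0.18  0.26  1.74  0.    1.14 -1.75]
0.42 -0.15 0 [-0.61  0.29  1.71 -0.    1.15  0.96]
0.42 -0.15 90 [-0.61  0.29  1.71  0.    1.15 -0.61]
0.42 -0.15 -90 [-0.61  0.29  1.71 -0.    1.15  2.53]
0.42 -0.15 180 [-0.61  0.29  1.71  0.    1.15 -2.18]
0.42 -0.33 0 [-0.89  0.43  1.47 -0.    1.24  0.68]
0.42 -0.33 90 [-0.89  0.43  1.47  0.    1.24 -0.89]
0.42 -0.33 -90 [-0.89  0.43  1.47 -0.    1.24  2.25]
0.42 -0.33 180 [-0.89  0.43  1.47  0.    1.24 -2.46]
0.58 0.18 0 [ 0.11  0.55  1.26 -0.    1.34  1.68]
0.58 0.18 90 [ 0.11  0.55  1.26 -0.    1.34  0.11]
0.58 0.18 -90 None
0.58 0.18 180 [ 0.11  0.55  1.26  0.    1.34 -1.46]
```

View pics/wrist0.png

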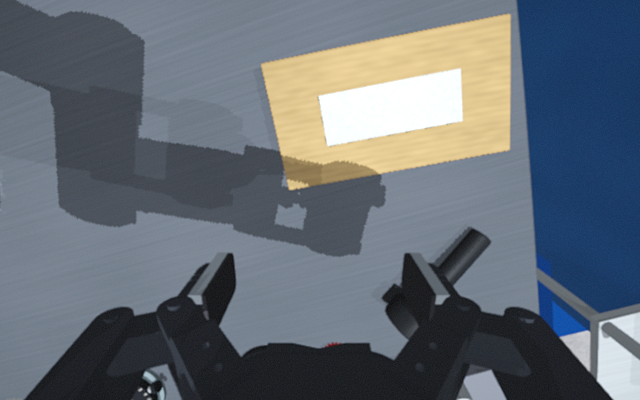

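```bash
cat >> h.py <<'E'
def ori(deg): return (R.from_euler('z',deg,degrees=True)*R.from_euler('x',180,degrees=True)).as_rotvec()
E
python3 - <<'E'
from h import *
import pickle
V=[]
for i,(x,y,z) in enumerate([(.46,.345,.25),(.48,.22,.25),(.46,.10,.22),(.46,-.02,.22),(.46,-.14,.22),(.46,-.28,.22)]):
    goto([x,y,z],ori(0)); dwell(.3); c=cam('wrist'); print(i,read_time(),np.round(read_ee_pos(),4))
    cv2.imwrite(f'pics/v{i}.png',c['image']); c['seg']={}
    for o in 'stand nest_small nest_medium nest_large pinion'.split():
        L=cut_out(c,o)[:3]; c['seg'][o]=L
        for l in L:
            print('  ',o,np.round(l['xy']),round(l['confidence'],2),l['region'].sum())
    V.append(c)
pickle.dump(V,open('V.pkl','wb'))
E
```

```text
0 4.0667 [0.4599 0.3451 0.25  ]
   nest_small [369.  25.] 0.9 3664
   nest_small [313. 168.] 0.45 674
   nest_medium [490. 191.] 0.27 5665
   nest_large [629. 174.] 0.63 1572
   pinion [279.  62.] 0.97 806
   pinion [305. 195.] 0.77 1267
   pinion [225. 178.] 0.66 839
1 5.2417 [0.4798 0.2206 0.2499]
   stand [397. 203.] 0.61 5106
   nest_small [262.  39.] 0.79 4296
   pinion [172.  90.] 0.82 1127
   pinion [190. 209.] 0.58 1477
2 6.4083 [0.4601 0.1006 0.22  ]
   stand [309. 194.] 0.89 5993
   nest_small [149.  26.] 0.9 3871
   nest_medium [630. 202.] 0.58 1163
   nest_large [504. 169.] 0.93 8040
   pinion [ 50. 198.] 0.96 2487
   pinion [59. 69.] 0.95 1875
   pinion [ 21. 174.] 0.64 968
3 7.5583 [ 0.46   -0.0193  0.22  ]
   stand [215. 197.] 0.73 6412
   stand [547.  22.] 0.73 4448
   nest_small [44. 25.] 0.97 3984
   nest_medium [571. 194.] 0.85 4564
   nest_large [408. 170.] 0.91 8004
4 8.7083 [ 0.4601 -0.1394  0.2201]
   stand [122. 194.] 0.69 6556
   nest_small [431.  19.] 0.65 3727
   nest_medium [479. 195.] 0.58 4544
   nest_large [313. 168.] 0.8 7714
   pinion [124. 195.] 0.27 6580
5 9.925 [ 0.4602 -0.2793  0.2202]
   stand [ 29. 196.] 0.92 4799
   nest_medium [372. 196.] 0.79 4541
```

Run:
```python
from h import *
import pickle
V=pickle.load(open('V.pkl','rb'))
a=cv2.resize(V[0]['image'][130:260,240:400],None,fx=4,fy=4,interpolation=cv2.INTER_CUBIC)
b=cv2.resize(V[2]['image'][130:260,240:400],None,fx=4,fy=4,interpolation=cv2.INTER_CUBIC)
cv2.imwrite('pics/a.png',a);cv2.imwrite('pics/b.png',b)
```

```text
(no output)
```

View pics/a.png

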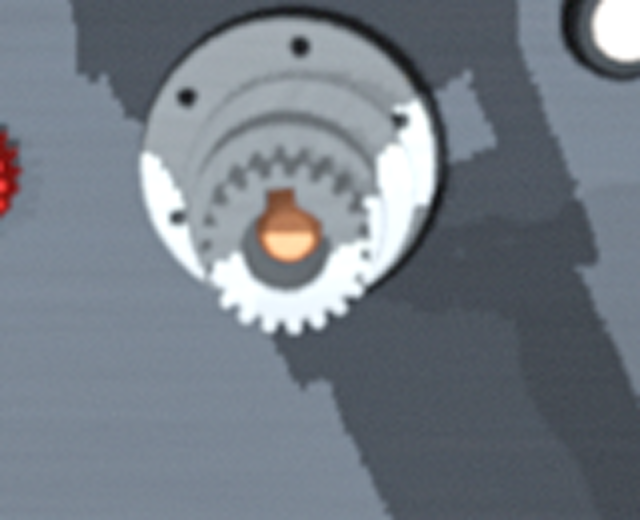

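View pics/b.png

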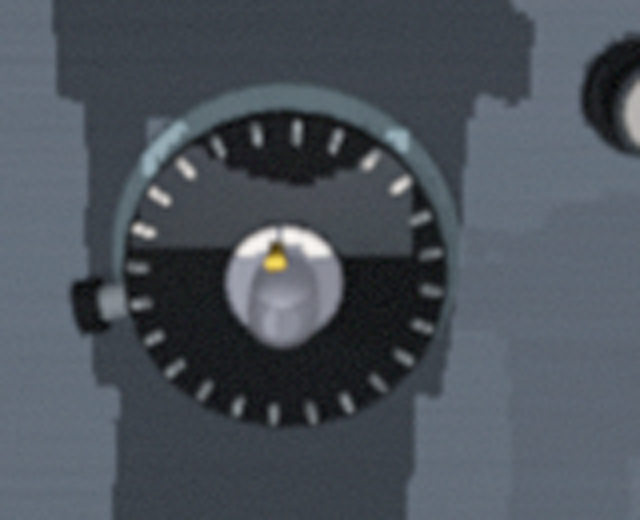

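View pics/v0.png

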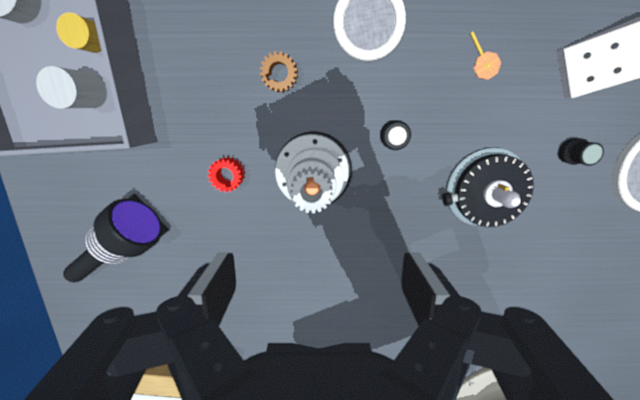

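```bash
cat >> h.py <<'E'
from scipy.optimize import least_squares
def contour(reg):
    cs,_=cv2.findContours(reg.astype(np.uint8),cv2.RETR_EXTERNAL,cv2.CHAIN_APPROX_NONE)
    p=max(cs,key=cv2.contourArea).reshape(-1,2).astype(float)
    m=(p[:,0]>3)&(p[:,0]<636)&(p[:,1]>3)&(p[:,1]<396); return p[m]
def fitcircle(obs,r,z0,freez=True):
    # obs: list of (cam, contour px); solves circle centre x,y (and z)
    def res(q):
        out=[]
        for c,p in obs:
            P=onz(c,p,q[2] if freez else z0); out.append(np.hypot(P[:,0]-q[0],P[:,1]-q[1])-r)
        return np.concatenate(out)
    c,p=obs[0]; q0=np.r_[onz(c,p,z0)[:,:2].mean(0),z0]
    s=least_squares(res,q0[:3 if freez else 2],loss='soft_l1',f_scale=.001); return s.x,np.abs(s.fun).mean()
E
python3 - <<'E'
from h import *
import pickle
V=pickle.load(open('V.pkl','rb'))
for o,r,vs in [('nest_small',.042,[0,1,2]),('nest_medium',.049,[3,4,5]),('nest_large',.063,[2,3,4])]:
    obs=[(V[v],contour(V[v]['seg'][o][0]['region'])) for v in vs]
    print(o,*[np.round(x,4) for x in fitcircle(obs,r,.011)],[ (np.round(fitcircle([ob],r,.011,False)[0],4).tolist(),round(fitcircle([ob],r,.011,False)[1],4)) for ob in obs])
goto([.46,.1,.12],ori(0)); dwell(.3); c=cam('wrist'); pickle.dump(c,open('st.pkl','wb')); cv2.imwrite('pics/st.png',cv2.resize(c['image'][140:300,220:420],None,fx=4,fy=4,interpolation=cv2.INTER_CUBIC)[:600])
goto([.46,.345,.20],ori(0)); goto([.46,.345,.17],ori(0)); dwell(.3); c=cam('wrist'); pickle.dump(c,open('pi.pkl','wb')); cv2.imwrite('pics/pi.png',cv2.resize(c['image'][140:290,220:420],None,fx=4,fy=4,interpolation=cv2.INTER_CUBIC))
print(read_time())
E
```

```text
nest_small [0.6352 0.2866 0.0058] 0.0008 [([0.635, 0.2872], np.float64(0.0007)), ([0.6348, 0.2861], np.float64(0.0009)), ([0.6332, 0.2833], np.float64(0.0008))]
nest_medium [ 0.4328 -0.3447  0.0085] 0.0012 [([0.4347, -0.3409], np.float64(0.0016)), ([0.4335, -0.3426], np.float64(0.0007)), ([0.4328, -0.3451], np.float64(0.0005))]
nest_large [ 0.4606 -0.1323  0.008 ] 0.0011 [([0.4617, -0.1295], np.float64(0.0012)), ([0.4612, -0.1313], np.float64(0.0006)), ([0.4606, -0.1327], np.float64(0.0015))]
13.5917
```

View pics/st.png

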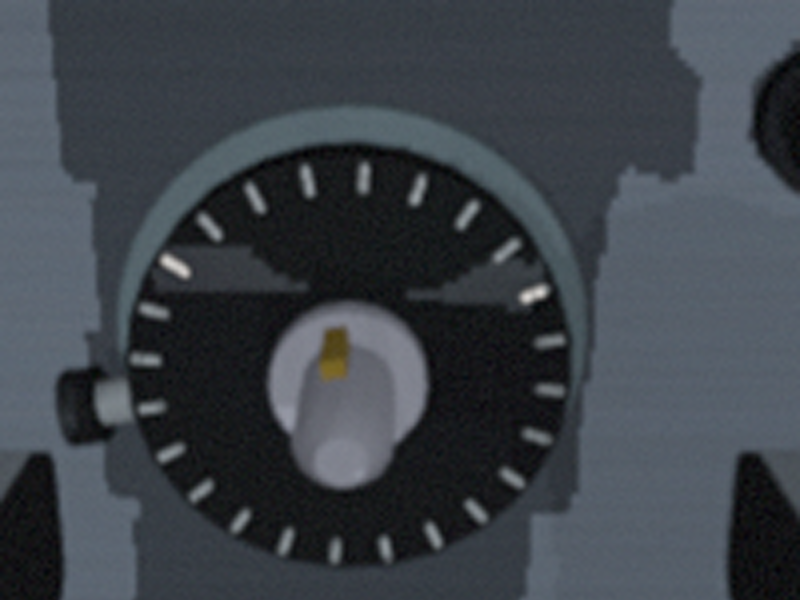

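View pics/pi.png

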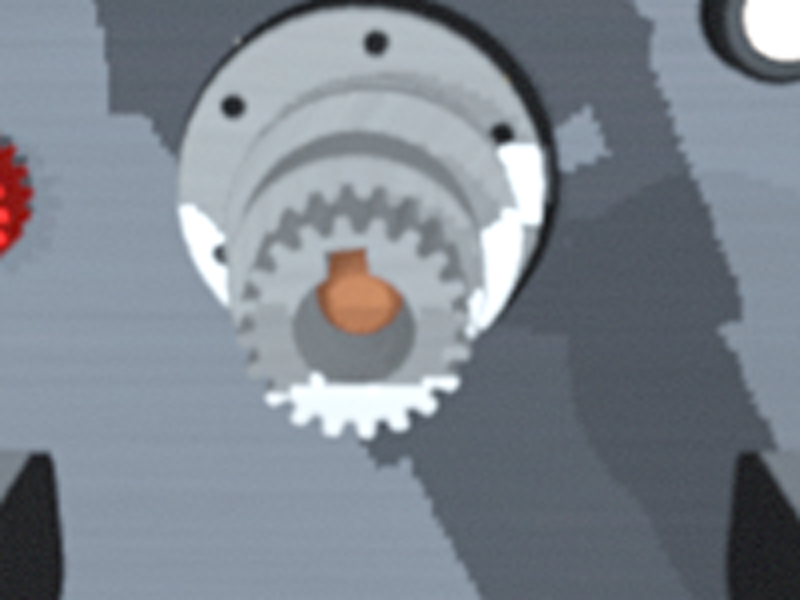

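```bash
cat >> h.py <<'E'
def radial(c,xy,z,r,dr,a0,a1,n=60):
    """edge points near a circle of radius r at height z, world angles a0..a1 deg; returns fitted centre, spread"""
    g=cv2.GaussianBlur(cv2.cvtColor(c['image'],cv2.COLOR_BGR2GRAY),(3,3),0).astype(np.float32)
    xy=np.array(xy,float)
    for it in range(4):
        rs=np.arange(r-dr,r+dr,.0002); pts=[]
        for a in np.radians(np.linspace(a0,a1,n)):
            P=np.c_[xy[0]+rs*np.cos(a),xy[1]+rs*np.sin(a),np.full(len(rs),z)]
            q=proj(c,P).astype(np.float32)
            v=cv2.remap(g,q[None,:,0],q[None,:,1],cv2.INTER_LINEAR)[0]
            d=np.abs(np.convolve(v,[1,1,1,0,-1,-1,-1],'same'));d[:4]=d[-4:]=0
            k=d.argmax()
            if d[k]>15: pts.append(P[k,:2])
        pts=np.array(pts)
        s=least_squares(lambda q:np.hypot(*(pts-q[:2]).T)-r,xy,loss='soft_l1',f_scale=.0004)
        xy=s.x; dr=max(dr*.7,.002)
    return xy.round(4),round(float(np.median(np.abs(s.fun))),5),len(pts)
E
python3 - <<'E'
from h import *
import pickle
st=pickle.load(open('st.pkl','rb'));pi=pickle.load(open('pi.pkl','rb'))
f=lambda p:(np.array(p,float)+.5)/4-.5+[220,140]
s0=onz(st,f((350,355)),.028)[0,:2]; print('table guess',s0, 'arbor top',onz(st,f((342,463)),.068)[0],'shoulder',onz(st,f((348.5,381)),.034)[0])
print('table',radial(st,s0,.028,.05,.006,0,360,120)); print('shoulder',radial(st,s0,.034,.017,.004,-80,80)); print('arbor top',radial(st,s0,.068,.005,.002,0,360))
p0=onz(pi,f((355,324)),.114)[0,:2]; print('pin guess',p0,'bore',radial(pi,p0,.114,.0115,.003,100,260))
print('collar',radial(pi,p0,.09,.027,.004,-60,60),'race',radial(pi,p0,.064,.034,.004,-60,60),'flange',radial(pi,p0,.022,.048,.005,-70,120))
for n,c in [('key',st),('pin',pi)]:
    h=cv2.cvtColor(c['image'],cv2.COLOR_BGR2HSV).astype(int); m=(h[...,0]>5)&(h[...,0]<35)&(h[...,1]>100)
    m[:,:270]=0;m[:,350:]=0;m[:180]=0;m[260:]=0
    for r in np.where(m.any(1))[0]: 
        x=np.where(m[r])[0]; print(n,r,x.min(),x.max(),end='; ')
    print()
    if n=='pin': print(cv2.cvtColor(c['image'],cv2.COLOR_BGR2GRAY)[198:214,296:318])
E
```

```text
table guess [0.43615801 0.10984657] arbor top [0.43126749 0.10990764 0.068     ] shoulder [0.43264189 0.10998368 0.034     ]
table (array([0.4332, 0.1101]), 0.00065, 120)
shoulder (array([0.4337, 0.1099]), 0.00018, 60)
arbor top (array([0.431 , 0.1102]), 0.00038, 49)
pin guess [0.45773485 0.35278511] bore (array([0.4568, 0.3529]), 0.00018, 60)
collar (array([0.4571, 0.3535]), 0.00011, 58) race (array([0.4583, 0.3503]), 0.00016, 54) flange (array([0.4579, 0.3544]), 0.00025, 60)
key 223 302 305; key 224 302 305; key 225 301 306; key 226 301 306; key 227 301 306; key 228 301 306; key 229 300 306; key 230 300 305; key 231 300 306; key 232 300 305; key 233 301 305; key 234 301 302; 
pin 203 305 310; pin 204 303 310; pin 205 303 310; pin 206 303 310; pin 207 303 310; pin 208 303 311; pin 209 302 312; pin 210 302 314; pin 211 300 316; pin 212 300 317; pin 213 300 318; pin 214 300 319; pin 215 300 319; pin 216 300 319; pin 217 301 318; pin 218 301 318; pin 219 302 317; pin 220 303 316; pin 221 305 315; pin 222 307 313; 
[[186 184 179 163 138 133 145 167 182 184 184 180 167 159 158 168 182 18
[... 716 characters left out ...]
3 118 121 123 121 136 164 181
  183 181 181 181]
 [183 183 185 184 178 153 113 100 110 116 122 128 128 127 126 138 162 179
  182 181 180 182]
 [181 182 183 182 177 152 116 108 116 123 130 136 136 138 137 141 157 169
  174 178 183 183]
 [181 181 181 179 166 143 114 116 126 136 141 147 148 151 149 148 148 149
  155 164 175 180]
 [183 182 177 163 138 116 111 122 137 148 152 153 154 155 155 154 152 149
  145 142 153 164]
 [184 176 158 127 107 102 118 134 148 155 153 154 154 155 156 155 155 155
  150 144 136 138]
 [178 156 133 105  95 109 130 148 154 154 152 153 154 154 155 154 153 154
  158 152 139 124]
 [162 138 125 105  96 110 135 152 153 153 153 155 157 154 155 154 155 156
  157 157 148 129]]
```

Run:
```python
from h import *
import pickle
st=pickle.load(open('st.pkl','rb'));pi=pickle.load(open('pi.pkl','rb'));V=pickle.load(open('V.pkl','rb'))
for i in (1,2,3): print(i,'shoulder',radial(V[i],[.4335,.11],.034,.017,.004,-80,80),'table',radial(V[i],[.4335,.11],.028,.05,.006,0,360,120))
print('pin v0',radial(V[0],[.457,.353],.114,.0115,.003,100,260))
S=4
def draw(c,x0,y0,circs,polys):
    im=cv2.resize(c['image'][y0:y0+130,x0:x0+100],None,fx=S,fy=S,interpolation=cv2.INTER_CUBIC)
    t=np.linspace(0,2*np.pi,80)
    def pl(P,col): 
        q=((proj(c,P)-[x0,y0]+.5)*S-.5).round().astype(int); cv2.polylines(im,[q],False,col,1)
    for x,y,z,r,col in circs: pl(np.c_[x+r*np.cos(t),y+r*np.sin(t),0*t+z],col)
    for P,col in polys: pl(np.array(P),col)
    return im
def rot(x,y,a,L): 
    a=np.radians(a); return [(x+u*np.cos(a)-v*np.sin(a),y+u*np.sin(a)+v*np.cos(a),z) for u,v,z in L]
x,y=.4335,.110
A=draw(st,250,160,[(x,y,.034,.017,(0,255,0)),(x,y,.028,.05,(0,255,0)),(x,y,.06,.01,(0,0,255)),(x,y,.068,.005,(0,0,255))],
 [(rot(x,y,a,[(.01,-.0025,.052),(.014,-.0025,.052),(.014,-.0025,.034),(.014,.0025,.034),(.014,.0025,.052),(.01,.0025,.052)]),(255,0,255)) for a in (5,)])
x,y=.4568,.3529
B=draw(pi,255,160,[(x,y,.114,.0115,(0,0,255)),(x,y,.114,.022,(0,255,0))],[(rot(x,y,a,[(.011,-.004,.114),(.016,-.004,.114),(.016,.004,.114),(.011,.004,.114)]),(255,0,255)) for a in (5,)])
cv2.imwrite('pics/ov.png',np.hstack([A,B]))
```

```text
1 shoulder (array([0.4329, 0.1105]), 0.00022, 60) table (array([0.4343, 0.112 ]), 0.00082, 114)
2 shoulder (array([0.4325, 0.1104]), 0.00016, 60) table (array([0.433 , 0.1103]), 0.00048, 115)
3 shoulder (array([0.4323, 0.11  ]), 0.00019, 60) table (array([0.4333, 0.1081]), 0.00062, 116)
pin v0 (array([0.4574, 0.353 ]), 0.00019, 60)
```

View pics/ov.png

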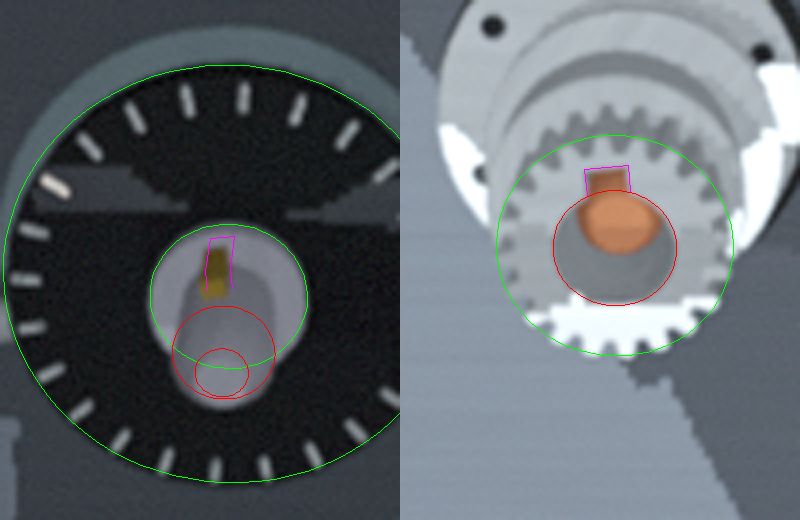

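Run:
```python
from h import *
import pickle
st=pickle.load(open('st.pkl','rb'));pi=pickle.load(open('pi.pkl','rb'))
for px in [(306.05,203.5),(306.1,205)]:
    d=onz(pi,px,.114)[0]-[.4568,.3529,.114]; print('keyway',d,np.degrees(np.arctan2(d[1],d[0])))
h=cv2.cvtColor(st['image'],cv2.COLOR_BGR2HSV).astype(int); m=(h[...,0]>10)&(h[...,0]<35)&(h[...,1]>70)
m[:,:290]=0;m[:,320:]=0;m[:210]=0;m[245:]=0
K=8
M=cv2.resize(m.astype(np.uint8),None,fx=K,fy=K,interpolation=cv2.INTER_NEAREST)
for fix in (None,.1095,.110,.1105):
  best=[]
  for ax in np.arange(.430,.4345,.0005):
   for ay in ([fix] if fix else np.arange(.109,.1112,.0005)):
    for a in np.arange(-4,20,1.):
        t=np.radians(a); P=[]
        for u,v,z in [(.010,-.0025,.052),(.010,.0025,.052),(.014,.0025,.052),(.014,.0025,.034),(.014,-.0025,.034),(.014,-.0025,.052)]:
            P.append((ax+u*np.cos(t)-v*np.sin(t),ay+u*np.sin(t)+v*np.cos(t),z))
        q=(proj(st,np.array(P))+.5)*K
        Q=np.zeros_like(M); cv2.fillPoly(Q,[cv2.convexHull(q.round().astype(np.int32))],1)
        best.append(((Q&M).sum()/(Q|M).sum(),ax,ay,a))
  best.sort(reverse=True); print(fix,np.round(best[:5],4).tolist())
print(m.sum())
```

```text
keyway [ 1.43194140e-02  1.46159568e-03 -1.38777878e-17] 5.828048765873502
keyway [ 1.31671674e-02  1.43796616e-03 -1.38777878e-17] 6.232485292324586
None [[0.8697, 0.4315, 0.1095, 13.0], [0.8677, 0.4315, 0.11, 11.0], [0.8624, 0.431, 0.111, 6.0], [0.8618, 0.431, 0.11, 11.0], [0.8583, 0.4315, 0.109, 16.0]]
0.1095 [[0.8697, 0.4315, 0.1095, 13.0], [0.8523, 0.4315, 0.1095, 14.0], [0.8467, 0.431, 0.1095, 13.0], [0.8447, 0.4315, 0.1095, 12.0], [0.833, 0.431, 0.1095, 14.0]]
0.11 [[0.8677, 0.4315, 0.11, 11.0], [0.8618, 0.431, 0.11, 11.0], [0.8493, 0.4315, 0.11, 10.0], [0.8394, 0.431, 0.11, 10.0], [0.8261, 0.4305, 0.11, 11.0]]
0.1105 [[0.8539, 0.4315, 0.1105, 8.0], [0.8526, 0.431, 0.1105, 9.0], [0.8494, 0.431, 0.1105, 8.0], [0.8472, 0.4315, 0.1105, 9.0], [0.8273, 0.4315, 0.1105, 7.0]]
78
```

```bash
cat >> h.py <<'E'
def st(tag): print(tag,round(read_time(),2),'p',np.round(read_ee_pos(),4),'gap',round(read_finger_gap()*85,1),'F',np.round(read_contact_force(),1),'g',round(read_gripper_force(),1))
def down(x,y,z0,z1,o,step=.003,lim=8,vel=.05):
    """guarded descent; stops when the upward contact force rises by lim"""
    movel([x,y,z0],o); dwell(.2); f0=np.array(read_contact_force()); z=z0
    while z>z1+1e-6:
        z=max(z-step,z1); movel([x,y,z],o,vel=vel); f=np.array(read_contact_force())-f0
        if abs(f[2])>lim: break
    print('down',round(z,4),f.round(1)); return z,f
E
python3 - <<'E'
from h import *
o=ori(0); movel([.4568,.3529,.15],o); movel([.4568,.3529,.093],o,vel=.1); st('at')
set_gripper(0.3,40); st('grip')
movel([.4568,.3529,.15],o,vel=.1); st('up')
c=cam('wrist'); cv2.imwrite('pics/held.png',cv2.resize(c['image'][180:330,220:420],None,fx=4,fy=4,interpolation=cv2.INTER_CUBIC))
E
```

```text
at 14.6 p [0.4572 0.353  0.0937] gap 85.0 F [-0.   0.2  0. ] g 0.0
grip 15.07 p [0.457  0.353  0.0937] gap 42.6 F [-0.4 -1.   5.1] g 40.9
up 15.79 p [0.4564 0.3527 0.1493] gap 42.8 F [ 0.2 -0.4 -2.1] g 40.8
```

View pics/held.png

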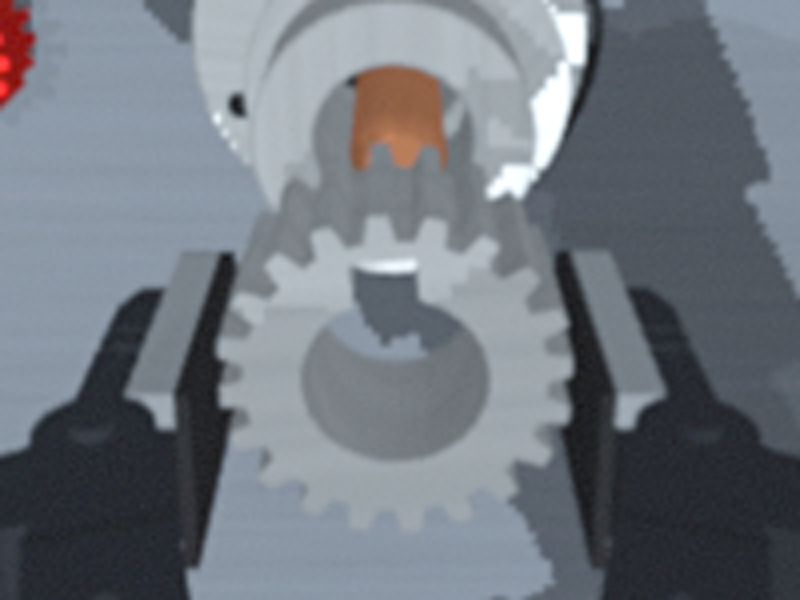

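Run:
```python
from h import *
c=cam('wrist'); p=np.array(read_ee_pos()); z=p[2]-.003-.0007+.024
f=lambda q:(np.array(q,float)+.5)/4-.5+[220,180]
b=radial(c,onz(c,f((396,380)),z)[0,:2],z,.0115,.003,100,260); print('bore rel tcp',b[0]-p[:2],b)
g=cv2.cvtColor(c['image'],cv2.COLOR_BGR2GRAY).astype(np.float32)
# keyway side edges: scan tangentially at radii 13..15 mm for best yaw
for r in (.0135,.0145,.0152):
    a=np.radians(np.arange(-35,45,.25)); P=np.c_[b[0][0]+r*np.cos(a),b[0][1]+r*np.sin(a),0*a+z]
    q=proj(c,P).astype(np.float32); v=cv2.remap(g,q[None,:,0],q[None,:,1],cv2.INTER_LINEAR)[0]
    d=np.convolve(v,np.r_[np.ones(8),-np.ones(8)],'same'); i,j=d[10:-10].argmin()+10,d[10:-10].argmax()+10
    print(r,np.degrees(a[[i,j]]),np.degrees(a[i]+a[j])/2)
```

```text
bore rel tcp [-0.0001069   0.00038882] (array([0.4563, 0.3531]), 0.0, 60)
0.0135 [-11.  22.] 5.5
0.0145 [-10.5  20.5] 5.0
0.0152 [13.25 20.25] 16.75
```

Run:
```python
from h import *
o=ori(5.5); x,y=.4317,.1098
goto([x,y,.15],o); movel([x,y,.085],o,vel=.1); st('above')
z,f=down(x,y,.075,.0375,o,step=.0025,lim=6); st('stopped')
c=cam('wrist'); cv2.imwrite('pics/pl.png',cv2.resize(c['image'][180:330,220:420],None,fx=4,fy=4,interpolation=cv2.INTER_CUBIC))
```

```text
above 17.66 p [0.4321 0.1101 0.0854] gap 42.4 F [ 1.   0.4 -1.9] g 40.8
down 0.0375 [-0.1  0.3  3.8]
stopped 21.86 p [0.432  0.1098 0.0376] gap 42.8 F [-0.3  0.5  2.3] g 41.3
```

View pics/pl.png

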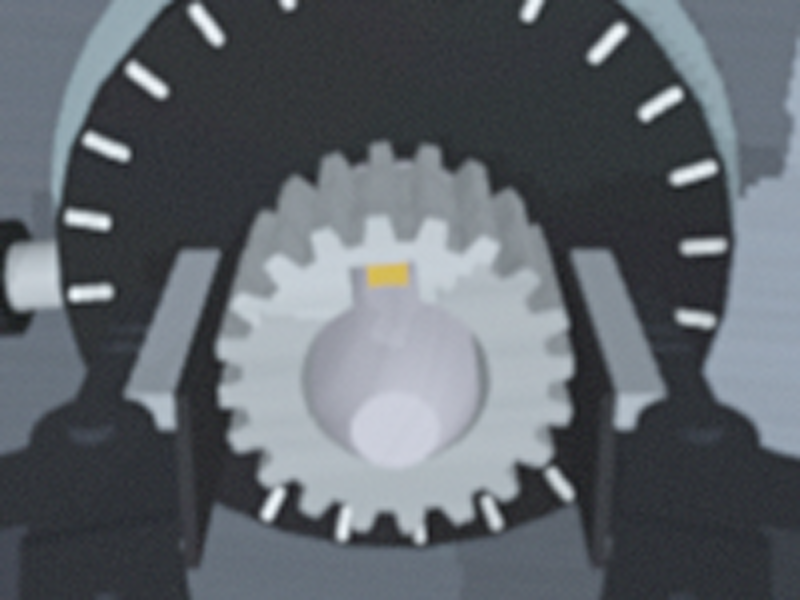

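Run:
```python
from h import *
import pickle
o=ori(5.5); set_gripper(1.0); st('open'); p=read_ee_pos(); movel([p[0],p[1],.12],o,vel=.15); c=cam('wrist')
zz=.058; print('pinion',radial(c,[.4315,.1098],zz,.0115,.003,100,260))
h=cv2.resize(c['image'][150:330,220:420],None,fx=2,fy=2)
goto([.4575,.353,.16],ori(0)); dwell(.2); c=cam('wrist'); pickle.dump(c,open('co.pkl','wb')); st('view')
print('collar out',radial(c,[.457,.3533],.09,.027,.004,0,360,120),radial(c,[.457,.3533],.09,.027,.004,-80,80),'bore',radial(c,[.457,.3533],.09,.015,.003,100,260))
k=cv2.resize(c['image'][150:330,220:420],None,fx=2,fy=2); cv2.imwrite('pics/m.png',np.hstack([h,k]))
```

```text
open 22.41 p [0.4317 0.1098 0.0375] gap 85.2 F [-0.2 -0.4 -0.4] g 0.0
pinion (array([0.4343, 0.1106]), 0.00052, 60)
view 24.38 p [0.4578 0.352  0.16  ] gap 84.8 F [ 0.  -0.2 -0.1] g 0.0
collar out (array([0.4571, 0.3534]), 0.0002, 110) (array([0.4571, 0.3536]), 0.0002, 56) bore (array([0.4572, 0.3534]), 0.0002, 60)
```

View pics/m.png

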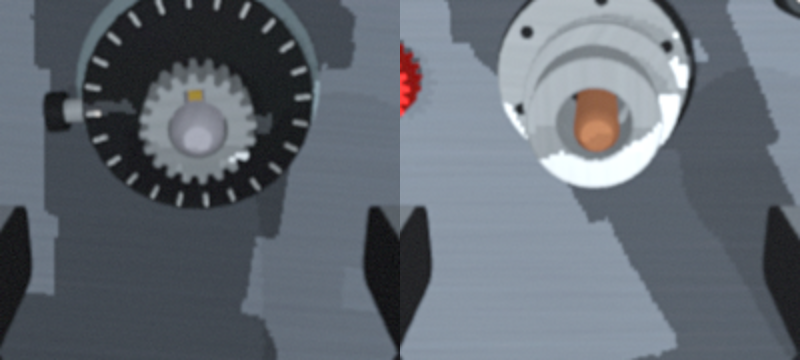

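```bash
cat >> h.py <<'E'
def pick(x,y,z,lift,n=60,o=ori(0)):
    movel([x,y,z+.04],o,vel=.2); movel([x,y,z],o,vel=.1); st('at'); set_gripper(.3,n); st('grip')
    movel([x,y,z+lift],o,vel=.12); st('lift')
def place(x,y,z,o=ori(0),hi=.16):
    goto([x,y,hi],o); movel([x,y,z+.02],o,vel=.15); zz,f=down(x,y,z+.012,z,o,step=.003,lim=9); st('placed?'); return zz
E
python3 - <<'E'
from h import *
pick(.4571,.3534,.069,.065)
z=place(.635,.2866,.0115);
E
```

```text
at 25.34 p [0.4576 0.3536 0.0698] gap 85.2 F [-0.   0.3  1.4] g 0.0
grip 25.75 p [0.4574 0.3535 0.0701] gap 51.8 F [-1.1 -1.1  5.9] g 62.7
lift 26.44 p [0.4566 0.3531 0.1331] gap 51.5 F [-0.7 -0.9 -4.5] g 63.3
down 0.0115 [-1.   0.2  4.8]
placed? 29.69 p [0.6354 0.2867 0.0122] gap 51.2 F [-0.1  0.9  1.5] g 63.9
```

Run:
```python
from h import *
set_gripper(1.0); movel([.635,.2866,.12],ori(0),vel=.15); dwell(.1); c=cam('wrist')
print('collar',radial(c,[.635,.2866],.032,.027,.004,-80,80),radial(c,[.635,.2866],.032,.015,.003,100,260),'nest',radial(c,[.635,.2866],.011,.042,.004,0,360,120),radial(c,[.635,.2866],.011,.042,.004,-80,80))
k1=c['image'][110:310,200:440]
goto([.4575,.353,.14],ori(0)); dwell(.2); c=cam('wrist'); st('view')
print('race out',radial(c,[.4575,.353],.064,.034,.004,0,360,120),radial(c,[.4575,.353],.064,.034,.004,-80,80),'bore',radial(c,[.4575,.353],.064,.02,.003,100,260))
cv2.imwrite('pics/n.png',cv2.resize(np.hstack([k1,c['image'][110:310,200:440]]),None,fx=1.6,fy=1.6))
```

```text
collar (array([0.635, 0.287]), 0.00014, 59) (array([0.6354, 0.2871]), 0.00017, 60) nest (array([0.636 , 0.2861]), 0.0002, 120) (array([0.6362, 0.2861]), 0.00017, 60)
view 32.18 p [0.4585 0.3525 0.1395] gap 85.1 F [-0.1  0.2 -0.2] g 0.0
race out (array([0.4587, 0.3507]), 0.00036, 110) (array([0.4584, 0.3505]), 0.00017, 51) bore (array([0.459 , 0.3509]), 0.00021, 48)
```

View pics/n.png

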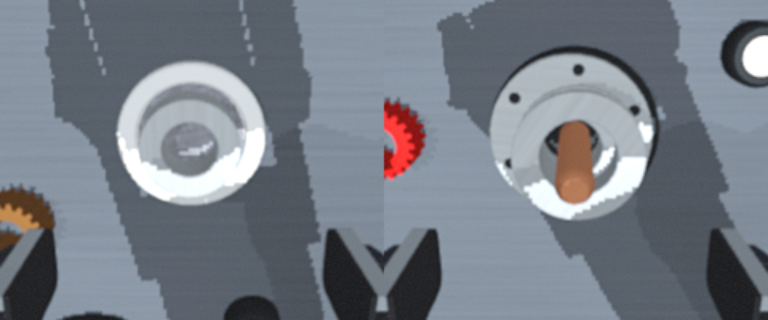

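Run:
```python
from h import *
pick(.4587,.3507,.046,.085,n=80)
place(.433,-.3443,.0085)
```

```text
at 33.15 p [0.4592 0.351  0.0469] gap 84.9 F [ 0.2 -0.5 -0.3] g 0.0
grip 33.49 p [0.4592 0.3509 0.0479] gap 64.4 F [-3.1 -1.4 10.2] g 86.6
lift 34.35 p [0.4583 0.3505 0.1301] gap 64.3 F [ 0.6  0.1 -3.7] g 88.7
down 0.0085 [-3.7  3.2 15.3]
placed? 39.29 p [ 0.4332 -0.3446  0.0099] gap 64.3 F [-3.1  2.8 11.4] g 90.6
```

Run:
```python
from h import *
movel([.433,-.3443,.0105],ori(0)); st('relax'); set_gripper(1.0); movel([.433,-.3443,.12],ori(0),vel=.15); dwell(.1); c=cam('wrist')
print('race',radial(c,[.433,-.3446],.026,.034,.004,-80,80),radial(c,[.433,-.3446],.026,.02,.003,100,260),'nest',radial(c,[.433,-.3446],.011,.049,.004,0,360,120),radial(c,[.433,-.3446],.011,.049,.004,-80,80))
k1=c['image'][110:310,200:440]
goto([.46,-.132,.14],ori(0)); dwell(.2); c=cam('wrist'); print('large nest',radial(c,[.461,-.1318],.011,.063,.004,0,360,120),radial(c,[.461,-.1318],.011,.063,.004,-80,80))
goto([.4575,.353,.14],ori(0)); dwell(.2); c=cam('wrist'); st('view')
print('hub',radial(c,[.458,.354],.044,.029,.004,0,360,120),radial(c,[.458,.354],.044,.029,.004,-80,80),'bore',radial(c,[.458,.354],.044,.017,.003,100,260),'disc',radial(c,[.458,.354],.022,.048,.004,-80,80))
cv2.imwrite('pics/o.png',cv2.resize(np.hstack([k1,c['image'][110:310,200:440]]),None,fx=1.6,fy=1.6))
```

```text
relax 39.54 p [ 0.433  -0.3443  0.0104] gap 64.3 F [-0.   0.3 -3.6] g 88.9
race (array([ 0.4322, -0.3437]), 0.00018, 60) (array([ 0.4328, -0.3438]), 0.00019, 60) nest (array([ 0.4325, -0.3457]), 0.00021, 120) (array([ 0.4328, -0.3456]), 0.00019, 60)
large nest (array([ 0.4608, -0.1326]), 0.00018, 120) (array([ 0.4607, -0.1326]), 0.00019, 60)
view 44.06 p [0.4578 0.3525 0.14  ] gap 85.0 F [-0.5 -0.2 -0.1] g 0.0
hub (array([0.4575, 0.3548]), 0.00033, 92) (array([0.4581, 0.3558]), 0.00043, 53) bore (array([0.4573, 0.3545]), 0.00023, 50) disc (array([0.4579, 0.3544]), 0.00021, 60)
```

View pics/o.png

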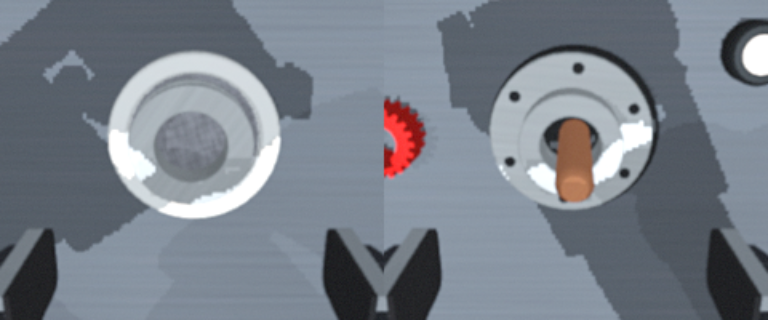

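Run:
```python
from h import *
o=ori(0); x,y=.4577,.3545
movel([x,y,.06],o,vel=.15); z,f=down(x,y,.040,.029,o,step=.003,lim=5); set_gripper(.3,100); st('grip')
movel([x,y,.034],o,vel=.03); dwell(.3); st('5mm')
c=cam('wrist'); print(radial(c,[.4577,.3545],.027,.048,.004,-80,80))
```

```text
down 0.029 [ 1.  -0.3  0.4]
grip 46.63 p [0.4578 0.3544 0.03  ] gap 53.9 F [-2.9 -1.7  9.6] g 104.9
5mm 47.25 p [0.4576 0.3545 0.0338] gap 53.8 F [-0.  -0.3 -5.8] g 106.1
(array([0.4582, 0.3548]), 0.00057, 60)
```

Run:
```python
from h import *
movel([.4577,.3545,.135],ori(0),vel=.1); st('lift')
place(.4608,-.1331,.022,hi=.15)
```

```text
lift 48.46 p [0.4574 0.3543 0.1343] gap 54.1 F [-0.5 -0.7 -6.7] g 106.1
down 0.022 [-0.1 -1.1  2.5]
placed? 52.55 p [ 0.4611 -0.1332  0.0221] gap 54.1 F [-0.2  0.3 -3.9] g 106.8
```

Run:
```python
from h import *
o=ori(0)
for z in (.0215,.021,.0205,.020):
    movel([.4608,-.1331,z],o,vel=.02); dwell(.1); f=read_contact_force()
    if f[2]>1: break
st('seat'); set_gripper(1.0); movel([.4608,-.1331,.15],o,vel=.15); dwell(.2); c=cam('wrist'); st('up')
print('flange',radial(c,[.461,-.132],.014,.048,.003,-80,80),radial(c,[.461,-.132],.036,.017,.003,100,260),'nest',radial(c,[.461,-.132],.011,.063,.004,0,360,120))
k=c['image'][110:310,200:440]
goto([.4608,-.1331,.25],o); t=cam('top'); cv2.imwrite('pics/fin.png',np.hstack([cv2.resize(k,(480,400)),t['image'][130:290,120:500][:, :],]) if 0 else np.vstack([cv2.resize(k,(360,300)).copy() if 0 else cv2.copyMakeBorder(cv2.resize(k,(336,280)),0,0,0,760-336,cv2.BORDER_CONSTANT),cv2.resize(t['image'][130:290,120:500],(760,320))]))
```

```text
seat 52.9 p [ 0.4611 -0.1333  0.0221] gap 53.8 F [-1.6  1.1  5.6] g 107.8
up 54.58 p [ 0.4606 -0.133   0.1495] gap 84.5 F [ 0.3  0.3 -0.3] g 0.0
flange (array([ 0.4628, -0.1303]), 0.00074, 60) (array([ 0.4609, -0.1328]), 0.00019, 60) nest (array([ 0.4608, -0.1327]), 0.0002, 120)
```

View pics/fin.png

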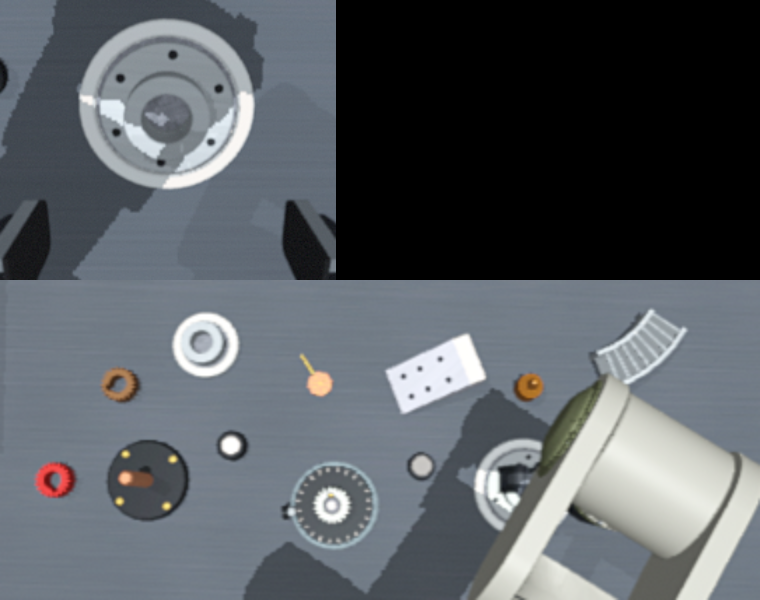

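All four parts are in place: the flange sits concentric in the large nest, the pinion is on the arbor, the collar is in the small nest, and the race was checked earlier in the medium nest. The bar is empty and the vane has not moved.

```bash
python3 -c "
from workcell import *
print(job_done(),read_time())"
```

```text
the job is handed in; nothing more can be done
the job is handed in; nothing more can be done
```

The job is handed in, with no verdict shown: the pinion is keyed and down on the stand, and the collar, race and flange each lie flat in their nests, within about 2 mm of centre by camera.

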